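# Pack the last cracker carton and lock the row

### The arm

A 7-joint arm with a two-finger parallel gripper is mounted at the origin on the work surface. World frame = base frame: x ahead of the robot, y to its left, z up, the work surface at z = 0. Lengths are in m, angles in rad, forces in N, time in s.
With the tool pointing down it reaches from about 0.425 to 0.925 m from the base axis. Payload 6.8 kg.
Tool frame: the origin (TCP) lies at the very end of the fingers, on their centre line; the grasp point (between the pads) lies 19 mm behind it (bot.grip_depth is the distance from the TCP to the grasp point, in m); z points along the fingers, y is the direction in which the jaws open and shut (so a half turn about z gives the same grasp; the last joint's range is limited). The gripper opens to 85 mm and grips with 20 to 120 N. Pads are 22 mm wide; open, the fingers measure 114 mm over their backs; the gripper's body (76 mm by 85 mm) begins 54 mm behind the grasp point. The pads swing forward as they close: fully open they stand 13 mm farther back than shut.
Start: joints at [1.112, 0.477, 0.022, 1.555, -0.011, 1.109, -0.083], TCP at [0.232, -0.634, 0.231] pointing down, gripper open.
Joint ranges: [-2.96, 2.96], [-0.34, 2.1], [-1.41, 1.46], [0.24, 2.44], [-1.37, 4.51], [0.17, 1.92], [-2.96, 2.96]. Speed limits (rad/s): [2.39, 2.39, 3.14, 3.14, 3.14, 3.14, 3.14].

### API

Orientations are given as a unit quaternion [w, x, y, z].
In Python, from station import bot gives the robot as it stands.
- The arm moves only by the tool step_arm, never from a script. Its argument "increments" is a list of rows, each a list of 7 numbers: the shift along the world's x, y, z in m, then the turn, a rotation vector about the world's x, y, z in degrees, then the gripper command: -1 is fully open, 1 is shut, values between are in proportion. In form: [[dx, dy, dz, rx, ry, rz, fingers], ...]. A call has 1 to 10 rows; each row is the pose to reach, as a shift and turn from the pose commanded when the call began; what a row does not reach only later rows make up. A row lasts 1/12 s, in which the tool goes at most 41.7 mm and 7.16 degrees, less where a joint would pass 70% of its speed; a pose out of reach is approached as far as the arm can. A call with a gripper value outside its range is refused whole. The fingers move at their own pace and stop on an object; "force" is the grip in N (left out, the last holds). Time passes only in rows, so rows that repeat a pose let the fingers close. It gives the time, the measured TCP pose, the force and the opening at its end, in the units of the state.
- bot.get_obs(): the state, without advancing time (a new reading comes with each control period).
- bot.read_camera(name): name is "scene" or "top"; returns a dict with "color" (400x640x3 uint8, red, green, blue), "intrinsics" (3x3 intrinsics, pixels), "D" ([k1, k2, p1, p2, k3] as OpenCV has them; the pictures are not rectified), "extrinsics" (4x4, takes a point from camera to world coordinates). Camera axes: x right, y up, looking along -z (the intrinsics and any distortion apply to the point x, -y, -z); pixel columns grow to the right and rows downward; lengths in m; the calibration is good to about 2 mm. A picture is of the moment at which its call begins. There is no depth.
- bot.hand_in(): hands the job in, once; it reports no verdict.
Trained networks look in the newest picture that a camera, given by its name, has taken for a name from the list of things; names that differ only in an ending like _2 or _b are one class to them, and where a whole thing is asked for, a point or a joint stands for the part that bears it (a point fixed in the world has none). Each returns a list of dicts, best first, with "conf" (0 to 1); they miss things now and then, are a little off and sometimes report something else, mostly with a low value. They report only what shows in the picture. A call takes as long as a camera call. They do not tell look-alikes from the thing itself.
- bot.recognise(thing, camera): "location" ([column, row] as shares, 0 to 1, of the picture: columns of its width, rows of its height, amid what is visible of it).
- bot.place_of(thing, camera): "location" ([column, row] as shares, 0 to 1, of the picture: columns of its width, rows of its height: a listed point, or the origin of a listed thing).
The state is a dict: "t": time; "q": joint angles; "joint_vel": joint speeds; "joint_torque": joint torques, N m; "eef_pos": TCP position; "tool_rot": TCP orientation; "contact_force": force on the tool from outside, world axes, zero at the start; "torque": the same for the moment, N m; "gripper_width": opening from 0.0 (shut) to 1.0 (fully open).
Only numpy, scipy, OpenCV 4.12 (cv2) and the standard library are available. Lean on these libraries where they do the work, as an engineer would, in place of code of your own. Each camera call takes 0.05 s, during which the arm holds its last target.

### The job

Take the cracker carton leaning on the sloped stand and set it down upright (not dropped) in the packing tray, between the two cartons already standing there and the blue sliding stop. Then slide the stop up until all three cartons stand snug against the tray's end wall, and only then press the red end of the stop's rocker catch so that it snaps over and locks. Let go of everything and leave the jar, the brush and the stack of crackers alone.

Things in the scene. Friction and masses are not known exactly. Their poses are not given: they have to be found in the camera images.
- tray: Fixed wooden packing tray. Origin on the table under the packing space; y along it towards the end wall, x across (away from the robot at yaw 0), z up. Floor top z = 12 mm. End wall: inner face y = +120 mm, 12 mm thick, top z = 110 mm. Side rails: inner faces x = -67 and +67 mm, tops z = 32 mm. Floor from y = -160 to +132 mm. An aluminium guide bar, top z = 26 mm, runs along y at x = +97 mm.
- stop (a joint): Travel of the blue sliding stop along the tray's y, in m, 0 to 0.19, growing towards the end wall. Its front face lies at tray y = -100 mm + travel, so three 32 mm cartons are snug at 0.124. It takes about 3 N to slide and stays where left. The plate is 110 mm wide, 10 mm thick, from z = 16 to 100 mm; a black handle stands on it.
- stop_handle (a point): Point on the black upright handle post of the stop, 178 mm above the table, in the post's middle. The post is 24 mm across (tray x) by 14 mm (tray y), from the plate's top at z = 100 mm up to z = 200 mm; its middle is 8 mm behind the stop's front face. Axes as the tray's.
- stop_face (a point): Point on the stop's front face at tray x = 0, 60 mm above the table; axes as the tray's.
- catch (a joint): Angle of the weighted rocker catch that rides on the stop's shoe over the guide bar, in rad: 0 open (red end up), 0.6 locked (red end down). Its 0.3 kg lies above its pivot, so it tips over centre at 0.3 and falls to whichever side it is on. About 0.6 N down on the red end moves it. It does not itself hold or move the stop.
- catch_red (a point): Where to press: upper face of the rocker's red end, 36 mm out from its middle; about 105 mm above the table open, 84 mm locked (and 18 mm farther from the end wall). The rocker is 84 mm long (tray y), 24 mm wide, 16 mm thick, its middle 22 mm above its pivot, which is at tray x = +97 mm, z = 66 mm, 5 mm behind the stop's face. Red half away from the end wall.
- stand: Fixed bamboo stand that holds a carton leaning 25 degrees from vertical. Origin on the table; the middle of the carton's underside lies at stand x = +100 mm, 45 mm above the table. At yaw 0 the carton's top leans to -x (towards the robot). Base 150 x 130 mm, centred at x = +85 mm; a low back board reaches 48 mm up the carton's under face; a ledge carries its lower edge.
- pack_c: The carton to pack, starting on the stand: kraft-brown box with a yellow disc on each broad face and a red band round its top, 0.1 to 0.25 kg. 32 mm thick (its x), 120 mm wide (its y), 120 mm tall (its z, towards the red band). Origin at the centre of its underside. Its upper part is free on both broad faces.
- pack_a: Identical carton already standing upright in the tray next to the end wall (its x along the tray's y). Origin at the centre of its underside.
- pack_b: Identical carton already standing upright in the tray beside pack_a, on the stop's side. Origin at the centre of its underside.
- jar: Bystander: closed jar, 60 mm across, 100 mm tall, behind the tray (on its far side). Origin at the centre of its underside.
- brush: Bystander: brush 170 mm long lying in front of the tray (robot side). Origin at the middle of its underside.
- crackers: Bystander: stack of yellow round crackers, 112 mm across, 41 mm tall, in front of the stand (robot side). Origin at the centre of its underside.
There are look-alikes about, which are no part of the job. Leave any green look-alike of the pack_c alone. Leave any green look-alike of the pack_a alone.

How it is judged:
On the way, in this order (a step that is already met when the one before it is completed fails the run):
1. the carton from the stand stands upright on the tray floor between the other cartons and the stop, let go (angle between pack_c's own z axis and vertical below 0.08 rad and z of pack_c in the frame of tray between 0.008 and 0.016 m and x of pack_c in the frame of tray between -0.012 and 0.012 m and x of pack_c in the frame of pack_b below -0.028 m and y of pack_c in the frame of stop_face above 0.012 m and contact force between the fingers and pack_c below 0.1 N), for 0.2 s.
2. the stop has been slid up so that the three cartons are snug, the catch still open (value of joint stop between 0.119 and 0.127 m and value of joint catch below 0.2 rad), for 0.1 s.
3. the catch has snapped over, the row still snug (value of joint catch above 0.5 rad and value of joint stop above 0.119 m), for 0.2 s.
At the end, for the whole second after the job is handed in: Three cartons upright (0.08 rad) on the tray floor, in a row at the end wall, the packed one last and within 15 mm of the tray's centre line; under 5 mm slack in all (stop travel 0.119 to 0.127); catch over (above 0.5 rad); all at rest (all of step 3 and value of joint stop below 0.127 m and angle between each of pack_a, pack_b, pack_c's own z axis and vertical below 0.08 rad and z of each of pack_a, pack_b, pack_c in the frame of tray below 0.016 m and y of pack_a in the frame of tray above 0.098 m and y of pack_b in the frame of tray between 0.065 and 0.078 m and y of pack_c in the frame of tray between 0.033 and 0.046 m and x of pack_c in the frame of tray between -0.015 and 0.015 m and linear speed of pack_c below 0.02 m/s and velocity of joint stop below 0.01 m/s); the robot touches nothing.
It fails at once if the carton is dropped into the tray (let go more than 18 mm above its floor) (contact force between the fingers and pack_c below 0.05 N and z of pack_c in the frame of tray above 0.03 m and horizontal distance between pack_c and tray below 0.14 m).
It fails at once if a carton already in the tray is lifted out or knocked over (angle between any of pack_a, pack_b's own z axis and vertical above 0.5 rad or z of any of pack_a, pack_b in the frame of tray above 0.05 m).
It fails at once if the jar, the brush or the crackers are pushed more than 30 mm (distance of any of jar, brush, crackers from where it was at the start of the episode above 0.03 m).
It also fails if it takes over 58 s, if anything falls off the work surface, if the arm or the gripper's body presses on something with over 40 N, if the wrist force passes 120 N, or if a joint passes its speed limit or range.

## Working session

There is one attempt and no reset: what is moved stays moved. The work goes in short steps, Python scripts to look and compute and a tool call to move; the robot and the scene stay as the last step left them, time stands still between calls to the robot, and variables do not carry over. Pictures are saved under pics/ and viewed, and the job is handed in when it is done.

Besides the shell and the picture viewer there is one more tool, called by a JSON object that holds its "fn" and its "kwargs". step_arm: Moves the arm, as the interface text tells. Its arguments: {"type":"object","properties":{"increments":{"type":"array","items":{"type":"array","items":{"type":"number"}}},"force":{"type":"number"}},"required":["increments"]}

```bash
ls; mkdir -p pics
python3 - <<'E'
from station import bot
import cv2
print(bot.get_obs())
for n in ("scene","top"):
    r=bot.read_camera(n); cv2.imwrite(f"pics/{n}0.png",r["color"][:,:,::-1])
    print(n,r["intrinsics"],r["D"],r["extrinsics"])
    for t in ["tray","stop","stop_handle","stop_face","catch_red","stand","pack_c","jar","brush","crackers"]:
        print(t,[(round(d["location"][0]*640),round(d["location"][1]*400),round(d["conf"],2)) for d in bot.place_of(t,n)])
E
```

```text
pics
{'t': 0.0, 'q': array([ 1.11190396,  0.47780936,  0.0223183 ,  1.55646404, -0.01152606,
        1.10926533, -0.08311235]), 'joint_vel': array([-0.00040418,  0.00087488,  0.00037857, -0.00017036,  0.00061816,
        0.00102658, -0.00114411]), 'joint_torque': array([ 3.31865604e-04, -5.96441960e+01,  1.60829745e+00, -2.81195372e+01,
        1.25467975e-02,  9.21240920e-03, -1.95803676e-05]), 'eef_pos': array([ 0.23176133, -0.63333663,  0.23031375]), 'tool_rot': array([-8.85047925e-04,  9.84655633e-01,  1.74506322e-01, -2.08874281e-04]), 'contact_force': array([ 0.45814558, -0.78407902,  1.3354994 ]), 'torque': array([ 0.07347801,  0.00194972, -0.02583311]), 'gripper_width': 1.0014105832297087}
scene [[361.86834387   0.         318.03043678]
 [  0.         361.86834387 199.0700855 ]
 [  0.           0.           1.        ]] [-0.00964585  0.          0.          0.          0.        ] [[-0.00766833 -0.84586777  0.53333752  1.03748967]
 [ 0.99995015 -0.00307529  0.00949992  0.09121002]
 [-0.00639551  0.53338378  0.84584918  1.00275577]
 [ 0.          0.          0.          1.        ]]
tray [(214, 236, 0.87)]Traceback (most recent call last):
  File "<stdin>", line 8, in <module>
ValueError: it knows: brush, catch_red, crackers, jar, pack, stand, stop_face, stop_handle, tray
```

```bash
cat > h.py <<'E'
import numpy as np, cv2
from station import bot
def cam(n):
    return bot.read_camera(n)
def ray(r,u,v):
    p=cv2.undistortPoints(np.array([[[u,v]]],float),r["intrinsics"],np.array(r["D"]))[0,0]
    E=r["extrinsics"]; return E[:3,3],E[:3,:3]@np.array([p[0],-p[1],-1.])
def atz(r,u,v,z):
    o,d=ray(r,u,v); return o+d*(z-o[2])/d[2]
def proj(r,P):
    P=np.atleast_2d(P); E=r["extrinsics"]; c=(P-E[:3,3])@E[:3,:3]; c=c*[1,-1,-1]
    return cv2.projectPoints(c,np.zeros(3),np.zeros(3),r["intrinsics"],np.array(r["D"]))[0][:,0]
E
python3 - <<'E'
from h import *
for n in ("scene","top"):
    r=cam(n); cv2.imwrite(f"pics/{n}1.png",r["color"][:,:,::-1])
    if n=="top":print(r["intrinsics"],r["D"],r["extrinsics"])
    for t,z in dict(tray=0,stop_handle=.178,stop_face=.06,catch_red=.105,stand=0,pack=.012,jar=0,brush=0,crackers=0).items():
        for d in bot.place_of(t,n):
            u,v=d["location"][0]*640,d["location"][1]*400
            print(n,t,round(u),round(v),round(d["conf"],2),atz(r,u,v,z).round(3))
E
```

```text
scene tray 212 234 0.77 [ 0.534 -0.246  0.   ]
scene stop_handle 165 205 0.57 [ 0.537 -0.328  0.178]
scene stop_face 163 204 0.61 [ 0.464 -0.395  0.06 ]
scene stop_face 182 224 0.56 [ 0.532 -0.322  0.06 ]
scene stop_face 225 301 0.55 [ 0.759 -0.162  0.06 ]
scene catch_red 158 250 0.75 [ 0.635 -0.351  0.105]
scene stand 372 220 0.88 [0.482 0.253 0.   ]
scene stand 376 205 0.57 [0.427 0.268 0.   ]
scene pack 222 163 0.91 [ 0.266 -0.254  0.012]
scene pack 234 230 0.86 [ 0.525 -0.177  0.012]
scene pack 248 233 0.76 [ 0.535 -0.132  0.012]
scene pack 459 212 0.7 [0.459 0.526 0.012]
scene pack 381 243 0.64 [0.567 0.27  0.012]
scene jar 224 304 0.68 [ 0.75  -0.178  0.   ]
scene brush 236 196 0.64 [ 0.392 -0.191  0.   ]
scene crackers 374 204 0.67 [0.422 0.263 0.   ]
[[393.99972698   0.         321.64047912]
 [  0.         393.99972698 201.70155284]
 [  0.           0.           1.        ]] [-0.00044325  0.          0.          0.          0.        ] [[-0.01154423  0.99091492 -0.13399387  0.3762559 ]
 [-0.9998797  -0.01005125  0.01181333  0.06996906]
 [ 0.0103592   0.13411413  0.99091175  1.209396  ]
 [ 0.          0.          0.          1.        ]]
top tray 418 199 0.82 [ 0.547 -0.245  0.   ]
top tray 255 222 0.4 [0.48  0.259 0.   ]
top stop_handle 471 194 0.95 [ 0.533 -0.339  0.178]
top stop_face 454 198 0.91 [ 0.54  -0.337  0.06 ]
top catch_red 463 163 0.62 [ 0.633 -0.35   0.105]
top stand 255 217 0.89 [0.494 0.262 0.   ]
top pack 399 203 0.82 [ 0.532 -0.181  0.012]
top pack 384 202 0.79 [ 0.535 -0.136  0.012]
top pack 423 296 0.69 [ 0.252 -0.244  0.012]
top pack 253 185 0.62 [0.591 0.266 0.012]
top pack 322 222 0.59 [0.477 0.054 0.012]
top pack 170 229 0.55 [0.459 0.516 0.012]
top jar 398 139 0.87 [ 0.738 -0.188  0.   ]
top jar 469 193 0.41 [ 0.564 -0.404  0.   ]
top brush 405 250 0.57 [ 0.387 -0.197  0.   ]
top crackers 252 243 0.71 [0.415 0.269 0.   ]
```

View pics/scene0.png

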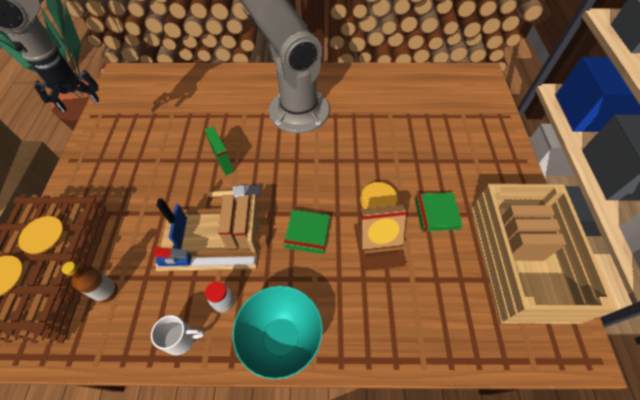

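View pics/top1.png

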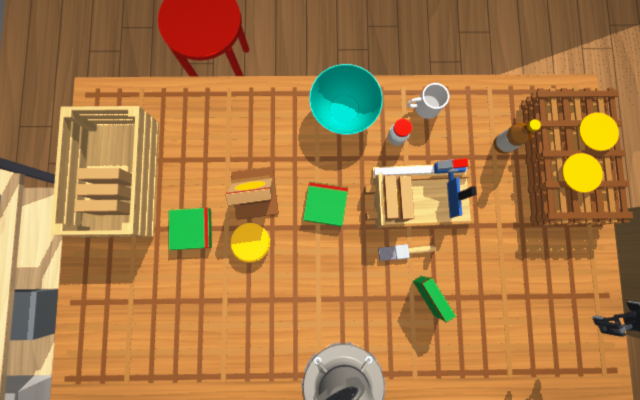

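Scene and top pictures: tray at scene (212,236) and top (418,199), with two brown cartons at its left end in the top view. The stop is blue with its red catch at top (460,163). The stand with the leaning carton is at top (250,190). Candidates for pack_c:
- the kraft one on the stand with yellow disc and red band, scene (383,232)
- green flat ones at scene (308,230) and (440,210)
- a green one at scene (220,150)
- the two kraft cartons in the tray at scene (235,220)
- brown slabs in the crate at scene (530,230)

I choose the one on the stand and check it in close crops.

Run:
```python
import cv2,numpy as np
a=cv2.imread("pics/scene1.png");b=cv2.imread("pics/top1.png")
def c(im,u0,v0,w,h,s): return cv2.resize(im[v0:v0+h,u0:u0+w],None,fx=s,fy=s,interpolation=cv2.INTER_CUBIC)
cv2.imwrite("pics/c1.png",np.hstack([c(a,340,165,80,110,5),c(b,210,160,80,110,5)]))
cv2.imwrite("pics/c2.png",c(b,360,145,130,95,6))
cv2.imwrite("pics/c3.png",c(a,140,170,130,110,6)[:600])
```

```text
(no output)
```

View pics/c1.png

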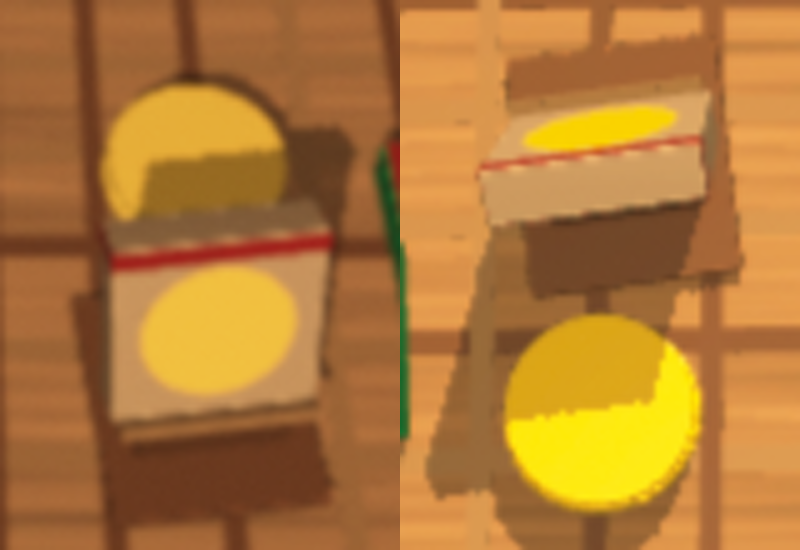

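View pics/c2.png

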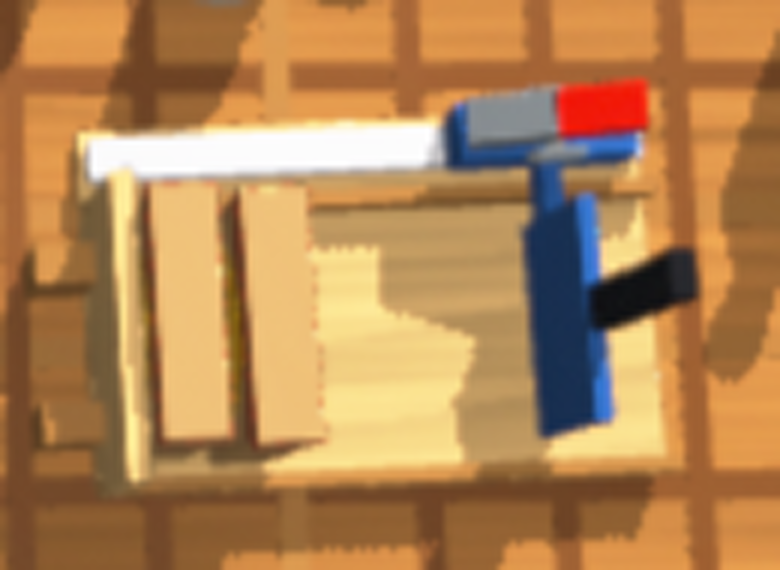

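View pics/c3.png

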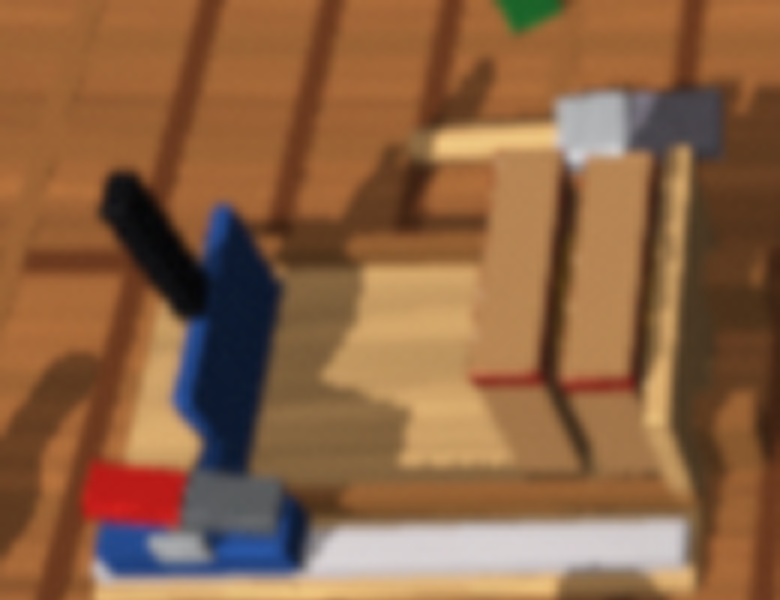

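Confirmed: the kraft carton with disc and red band on the stand (scene 383,232). Now I'll fit tray, stand and carton poses from the corner pixels.

```bash
cat > fit.py <<'E'
from h import *
from scipy.optimize import least_squares
R={n:cam(n) for n in("scene","top")}
c2=lambda x,y:(360+x/6,145+y/6); c3=lambda x,y:(140+x/6,170+y/6)
s1=lambda x,y:(340+x/5,165+y/5); t1=lambda x,y:(210+(x-400)/5,160+y/5)
def rz(a): return np.array([[np.cos(a),-np.sin(a),0],[np.sin(a),np.cos(a),0],[0,0,1]])
# stand
ca,sa=np.cos(np.radians(25)),np.sin(np.radians(25))
def cc(x,y,z): return np.array([.1,0,.045])+np.array([ca,0,sa])*x+np.array([0,y,0])+np.array([-sa,0,ca])*z
O=[("scene",cc(-.016,-.06,.12),s1(105,215)),("scene",cc(-.016,.06,.12),s1(325,201)),
("scene",cc(.016,-.06,.12),s1(110,257)),("scene",cc(.016,.06,.12),s1(332,236)),
("scene",cc(.016,-.06,0),s1(112,423)),("scene",cc(.016,.06,0),s1(320,400)),
("top",cc(.016,.06,.12),t1(480,170)),("top",cc(.016,-.06,.12),t1(702,138)),
("top",cc(-.016,.06,.12),t1(490,224)),("top",cc(-.016,-.06,.12),t1(702,198)),
("top",cc(.016,-.06,0),t1(712,92)),("top",cc(.016,.06,0),t1(512,120))]
def res(p,O=O): return np.concatenate([proj(R[n],rz(p[2])@P+[p[0],p[1],0])[0]-uv for n,P,uv in O])
f=least_squares(res,[.49,.26,.1],loss="soft_l1"); print("stand",f.x,np.degrees(f.x[2])); print(f.fun.reshape(-1,2).round(1).tolist())
S=f.x; w=lambda P:rz(S[2])@P+[S[0],S[1],0]
print("carton top centre",w(cc(0,0,.12)),"grasp",w(cc(0,0,.1)))
# tray
def obs(p):
    x0,y0,yaw,s,ya,yb=p[:6]; fy=-.1+s
    L=[]
    for yc,cs in((ya,[(150,185),(215,185),(230,440),(163,440)]),(yb,[(240,187),(305,187),(322,441),(258,445)])):
        for (dx,dy),q in zip(((.06,.016),(.06,-.016),(-.06,-.016),(-.06,.016)),cs): L.append(("top",(dx,yc+dy,.132),c2(*q)))
    for (dx,dy),q in zip(((-.06,-.016),(-.06,.016),(.06,.016),(.06,-.016)),[(497,150),(562,150),(543,380),(470,380)]): L.append(("scene",(dx,yb+dy,.132),c3(*q)))
    for (dx,dy),q in zip(((-.06,-.016),(-.06,.016),(.06,.016),(.06,-.016)),[(588,155),(655,152),(636,383),(563,383)]): L.append(("scene",(dx,ya+dy,.132),c3(*q)))
    L+=[("top",(.055,fy,.016),c2(527,230)),("top",(-.055,fy,.016),c2(542,437)),("top",(.055,fy-.01,.1),c2(597,195)),("top",(-.055,fy-.01,.1),c2(612,415))]
    L+=[("scene",(-.055,fy,.1),c3(222,204)),("top",(0,fy-.008,.2),c2(686,275)),("scene",(0,fy-.008,.2),c3(118,190))]
    L+=[("top",(.097,fy-.005-.0545+.015,.105-.0),c2(604,108))] if 0 else []
    return L
def rt(p): return np.concatenate([proj(R[n],rz(p[2])@np.array(P)+[p[0],p[1],0])[0]-uv for n,P,uv in obs(p)])
f=least_squares(rt,[.54,-.245,0.,0.0,.1,.06],loss="soft_l1"); T=f.x
print("tray",T.round(4),np.degrees(T[2])); print(f.fun.reshape(-1,2).round(1).tolist())
wt=lambda x,y,z:rz(T[2])@np.array([x,y,z])+[T[0],T[1],0]
for n in R:
    im=R[n]["color"][:,:,::-1].copy(); im=cv2.resize(im,None,fx=4,fy=4,interpolation=cv2.INTER_CUBIC)
    def poly(P,col):
        q=proj(R[n],np.array(P)); cv2.polylines(im,[np.round(q*4+1.5).astype(int)],False,col,1,cv2.LINE_AA)
    poly([w(cc(.016,y,z)) for y,z in((-.06,0),(.06,0),(.06,.12),(-.06,.12),(-.06,0))],(255,0,0))
    poly([w(np.array(P)) for P in((.01,-.065,0),(.16,-.065,0),(.16,.065,0),(.01,.065,0),(.01,-.065,0))],(255,0,255))
    for P in [[(-.067,.12,.11),(.067,.12,.11)],[(-.067,.12,.032),(-.067,-.16,.032)],[(.067,.12,.032),(.067,-.16,.032)],[(-.067,.132,.0),(-.067,-.16,.0)],[(.097,.12,.026),(.097,-.16,.026)],[(.067,-.16,.012),(-.067,-.16,.012)]]: poly([wt(*q) for q in P],(0,255,0))
    fy=-.1+T[3]
    poly([wt(x,fy,z) for x,z in((-.055,.016),(.055,.016),(.055,.1),(-.055,.1),(-.055,.016))],(0,255,255))
    poly([wt(.085,fy-.005-.042,.1),wt(.109,fy-.005-.042,.1)],(255,255,0))
    u0,v0,u1,v1={"top":(370,140,485,235),"scene":(140,165,270,280)}[n]
    cv2.imwrite(f"pics/ov_{n}.png",im[v0*4:v1*4,u0*4:u1*4])
    u0,v0,u1,v1={"top":(200,150,300,240),"scene":(330,170,430,280)}[n]
    cv2.imwrite(f"pics/os_{n}.png",im[v0*4:v1*4,u0*4:u1*4])
E
python3 fit.py; python3 -c "
import cv2,numpy as np
def hs(a,b,o):
    a,b=cv2.imread(a),cv2.imread(b);h=max(a.shape[0],b.shape[0]);p=lambda i:cv2.copyMakeBorder(i,0,h-i.shape[0],0,0,cv2.BORDER_CONSTANT)
    m=np.hstack([p(a),p(b)]); k=min(1,800/m.shape[1]);cv2.imwrite(o,cv2.resize(m,None,fx=k,fy=k))
hs('pics/os_top.png','pics/os_scene.png','pics/os.png')
"
```

```text
stand [0.4866614  0.25191659 0.11331354] 6.4923873687881155
[[-1.4, 0.5], [-2.5, -0.8], [-0.1, -1.3], [-0.5, -1.3], [-1.1, -0.2], [-1.5, 0.2], [-1.7, -0.6], [-1.6, 0.4], [-1.5, -0.1], [0.1, -0.3], [-1.0, -0.9], [-1.1, -1.6]]
carton top centre [0.53563113 0.25748939 0.15375693] grasp [0.54402929 0.25844511 0.13563078]
tray [ 0.5334 -0.1139  0.0236 -0.1182 -0.0197 -0.0626] 1.3508063119100704
[[-1.5, -0.2], [-0.9, -0.6], [-0.8, -0.2], [-1.2, 0.2], [-1.2, -1.0], [-0.6, -1.4], [-0.6, -0.9], [-1.5, -1.2], [-0.6, -0.1], [-0.3, -0.3], [-2.0, -1.3], [-1.7, -1.1], [-0.8, -1.2], [-0.9, -0.9], [-1.6, -2.0], [-1.3, -1.8], [-1.2, -0.8], [-0.9, 0.1], [0.0, -0.5], [0.7, 0.9], [0.1, -1.0], [-0.1, -0.6], [-2.3, -0.7]]
```

View pics/ov_top.png

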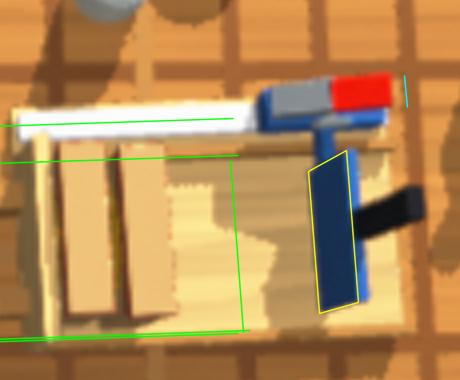

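View pics/ov_scene.png

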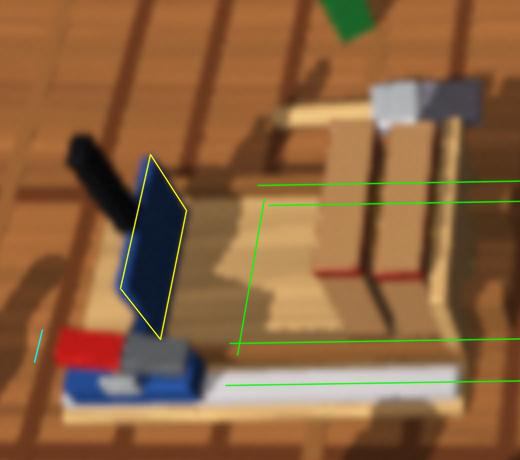

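View pics/os.png

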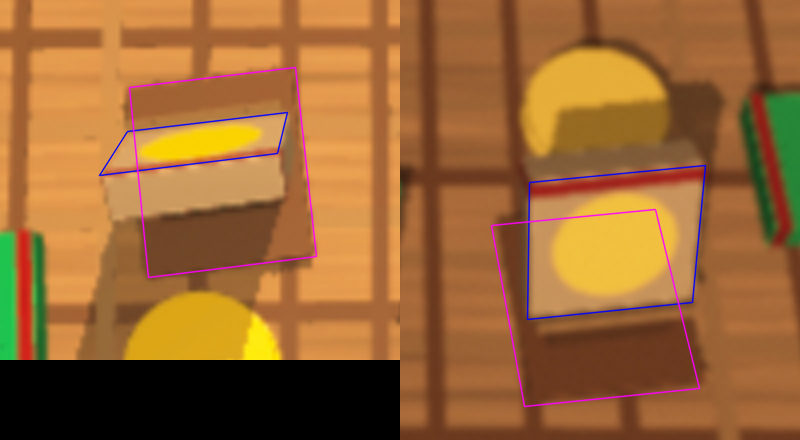

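```bash
python3 - <<'E'
s=open('fit.py').read()
s=s.replace("(360+x/6,145+y/6)","(360+(x-2.5)/6,145+(y-2.5)/6)").replace("(140+x/6,170+y/6)","(140+(x-2.5)/6,170+(y-2.5)/6)").replace("(340+x/5,165+y/5)","(340+(x-2)/5,165+(y-2)/5)").replace("(210+(x-400)/5,160+y/5)","(210+(x-402)/5,160+(y-2)/5)")
s=s.replace("    return L\n","""    for x,q in((.055,(48,140)),(-.06,(58,325))): L.append(("top",(x,.12,.11),(370+(q[0]-1.5)/4,None)))
    L.append(("top",(-.067,-.16,.012),(370+(404-1.5)/4,None)))
    L.append(("scene",(.097,.132,.012),(140+(464-1.5)/4,None)))
    L.append(("scene",(.097,-.16,.012),(140+(63-1.5)/4,None)))
    return L
""",1)
s=s.replace("[0]-uv for n,P,uv in obs(p)])","[0]-[uv[0],uv[1] if uv[1] else proj(R[n],rz(p[2])@np.array(P)+[p[0],p[1],0])[0][1]] for n,P,uv in obs(p)])")
open('fit.py','w').write(s)
E
python3 fit.py
```

```text
stand [0.48676825 0.25177309 0.1136851 ] 6.513676650759273
[[-1.0, 0.9], [-2.1, -0.4], [0.3, -0.8], [-0.1, -0.9], [-0.8, 0.2], [-1.1, 0.6], [-1.2, -0.2], [-1.2, 0.7], [-1.1, 0.2], [0.6, 0.0], [-0.5, -0.5], [-0.7, -1.3]]
carton top centre [0.53573591 0.25736409 0.15375693] grasp [0.54413371 0.25832293 0.13563078]
tray [ 0.5368 -0.2362  0.0267  0.0048  0.1026  0.0598] 1.531261335713344
[[-1.2, 0.2], [-0.6, -0.2], [-0.3, 0.1], [-0.8, 0.5], [-0.9, -0.7], [-0.3, -1.1], [-0.2, -0.6], [-1.1, -0.9], [-0.2, 0.4], [0.1, 0.2], [-1.5, -0.8], [-1.1, -0.5], [-0.5, -0.7], [-0.5, -0.4], [-1.1, -1.6], [-0.8, -1.3], [-1.1, -0.7], [-0.7, 0.3], [0.1, -0.3], [0.9, 1.1], [0.7, -0.3], [0.0, -0.5], [-1.7, -0.0], [0.1, 0.0], [0.0, 0.0], [-0.5, 0.0], [-0.3, 0.0], [0.1, 0.0]]
```

```bash
python3 -c "
import cv2,numpy as np
a,b=cv2.imread('pics/ov_top.png'),cv2.imread('pics/ov_scene.png');h=max(a.shape[0],b.shape[0]);p=lambda i:cv2.copyMakeBorder(i,0,h-i.shape[0],0,0,cv2.BORDER_CONSTANT)
m=np.hstack([p(a),p(b)]); k=800/m.shape[1];cv2.imwrite('pics/ov.png',cv2.resize(m,None,fx=k,fy=k))"
```

```text
(no output)
```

View pics/ov.png

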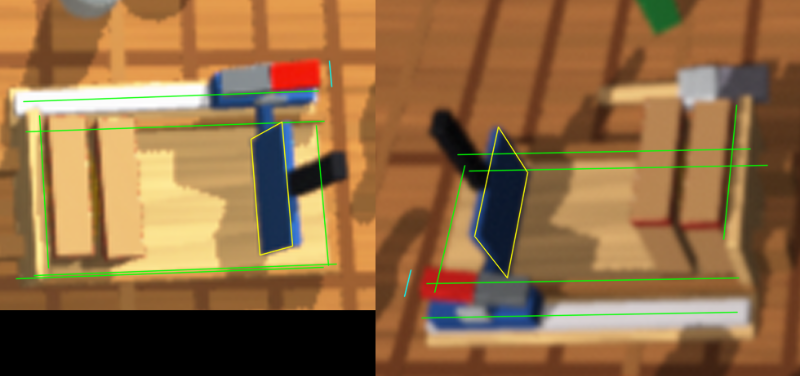

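```bash
cat > g.py <<'E'
from h import *
from scipy.spatial.transform import Rotation as Ro
S=(0.4867,0.2518,np.radians(6.5)); T=(0.5368,-0.2362,np.radians(1.53))
def W(F,p): return Ro.from_euler('z',F[2]).apply(p)+[F[0],F[1],0]
c25,s25=np.cos(np.radians(25)),np.sin(np.radians(25))
def carton(z,x=0): return W(S,[.1+c25*x-s25*z,0,.045+s25*x+c25*z])
def rot(y,z):
    y,z=np.array(y),np.array(z); return Ro.from_matrix(np.column_stack([np.cross(y,z),y,z]))
RA=Ro.from_euler('z',S[2])*rot([c25,0,s25],[s25,0,-c25])
RT=Ro.from_euler('z',T[2])*rot([0,-1,0],[0,0,-1])
def now():
    o=bot.get_obs(); q=o["tool_rot"]; return o["eef_pos"],Ro.from_quat([q[1],q[2],q[3],q[0]])
def d(p,R):
    P,Q=now(); print("dpos",(np.array(p)-P).round(4),"rot",np.degrees((R*Q.inv()).as_rotvec()).round(2))
E
python3 -c "
from g import *
d([.5,-.05,.35],RA); d(carton(.24),RA); print(carton(.24),carton(.071))"
```

```text
dpos [0.2681 0.5839 0.1187] rot [-14.15 -22.91  75.11]
dpos [0.2533 0.8855 0.0312] rot [-14.15 -22.91  75.11]
[0.4852808  0.2516383  0.26251387] [0.55624417 0.25972356 0.10934785]
```

{"fn": "step_arm", "kwargs": {"increments": [[0.02,0.04,0.04,-1,-1.5,5,-1],[0.04,0.08,0.08,-2,-3.5,11,-1],[0.06,0.12,0.11,-3,-5.5,18,-1],[0.08,0.16,0.12,-4,-7,24,-1],[0.1,0.2,0.12,-5,-8.5,29,-1],[0.12,0.24,0.12,-6.2,-10,34,-1],[0.135,0.28,0.12,-7,-11.5,39,-1],[0.15,0.32,0.12,-8,-13,44,-1],[0.165,0.36,0.12,-9,-14.5,49,-1],[0.18,0.4,0.12,-10,-16,54,-1]], "force": 40}}

```text
t: 2.13
eef_pos: [0.3916, -0.2856, 0.3511]
tool_rot: [0.107, 0.784, 0.6, 0.118]
contact_force: [1.1, 0.2, -0.1]
gripper_width: 1.003
```

```bash
python3 -c "
from g import *
print(bot.get_obs()['q']);d(carton(.24),RA)"
```

```text
[ 0.96311745 -0.06847426 -0.33128918  1.9961134  -0.22947321  0.94697647
  0.47450036]
dpos [ 0.0936  0.5372 -0.0886] rot [-3.73 -6.78 20.93]
```

{"fn": "step_arm", "kwargs": {"increments": [[0.01,0.04,0,-0.4,-0.7,2,-1],[0.018,0.08,0,-0.8,-1.4,4,-1],[0.026,0.12,0,-1.2,-2.1,6,-1],[0.034,0.16,0,-1.6,-2.8,8,-1],[0.042,0.2,0,-2,-3.5,10.5,-1],[0.05,0.24,0,-2.4,-4.2,13,-1],[0.058,0.28,0,-2.8,-4.9,15,-1],[0.064,0.32,0,-3.2,-5.6,17,-1],[0.068,0.36,0,-3.5,-6.3,19,-1],[0.073,0.4,0,-3.7,-6.8,21,-1]]}}

```text
t: 2.97
eef_pos: [0.4637, 0.1147, 0.3507]
tool_rot: [0.144, 0.65, 0.728, 0.162]
contact_force: [1.7, -0.7, 0.2]
gripper_width: 0.999
```

{"fn": "step_arm", "kwargs": {"increments": [[0,0.03,-0.01,0,0,0,-1],[0,0.05,-0.02,0,0,0,-1],[0,0.06,-0.03,0,0,0,-1],[0,0.06,-0.03,0,0,0,-1],[0,0.06,-0.03,0,0,0,-1]]}}

```text
t: 3.38
eef_pos: [0.4639, 0.1721, 0.3204]
tool_rot: [0.143, 0.651, 0.728, 0.161]
contact_force: [-1.3, -0.5, -0.3]
gripper_width: 0.996
```

```bash
python3 -c "
from g import *
print(bot.get_obs()['q'],bot.get_obs()['eef_pos']);d(carton(.16),RA);d(carton(.071),RA)"
```

```text
[ 0.81176065 -0.1708688  -1.23091812  2.09268218 -0.03647962  0.69339355
 -0.31450566] [0.46393726 0.1720894  0.32040141]
dpos [ 0.0549  0.0834 -0.1304] rot [-0.1  -0.17  0.14]
dpos [ 0.0923  0.0876 -0.2111] rot [-0.1  -0.17  0.14]
```

{"fn": "step_arm", "kwargs": {"increments": [[0.02,0.03,-0.02,0,0,0,-1],[0.035,0.055,-0.04,0,0,0,-1],[0.047,0.075,-0.06,0,0,0,-1],[0.055,0.083,-0.08,0,0,0,-1],[0.055,0.083,-0.09,0,0,0,-1],[0.055,0.083,-0.09,0,0,0,-1],[0.055,0.083,-0.09,0,0,0,-1]]}}

```text
t: 3.97
eef_pos: [0.5189, 0.2566, 0.2262]
tool_rot: [0.141, 0.651, 0.729, 0.159]
contact_force: [-0.8, -0.0, 0.3]
gripper_width: 0.999
```

```bash
python3 -c "
from g import *
print(bot.get_obs()['q'],bot.get_obs()['eef_pos']);d(carton(.16),RA);d(carton(.071),RA)
for n in ('scene','top'):
    r=cam(n);cv2.imwrite('pics/a_%s.png'%n,r['color'][:,:,::-1])
a=cv2.imread('pics/a_scene.png')[110:290,320:480];b=cv2.imread('pics/a_top.png')[110:290,190:350]
cv2.imwrite('pics/a.png',cv2.resize(np.hstack([a,b]),None,fx=2.5,fy=2.5,interpolation=2))
"
```

```text
[ 0.28139743  0.34608975 -1.14004965  2.0476963   0.87619428  0.77931926
 -1.26388842] [0.51893694 0.25656366 0.22617005]
dpos [-0.0001 -0.0011 -0.0362] rot [-0.07 -0.5   0.05]
dpos [ 0.0373  0.0032 -0.1168] rot [-0.07 -0.5   0.05]
```

View pics/a.png

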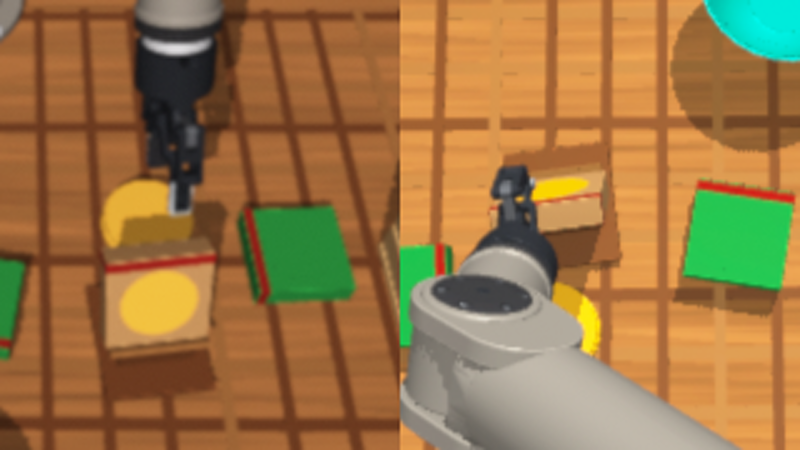

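The jaws straddle above the carton at scene ~(392,194). I'll check this against the projected TCP.

```bash
python3 -c "
from g import *
P,Q=now()
for n in ('scene','top'):
    r=cam(n); pts=np.array([P,P+Q.apply([0,.0425,-.013]),P+Q.apply([0,-.0425,-.013]),P+Q.apply([0,0,.13])])
    print(n,proj(r,pts).round(1).tolist())
    im=cv2.resize(r['color'][:,:,::-1],None,fx=4,fy=4,interpolation=2)
    for k,p in enumerate(proj(r,pts)): cv2.circle(im,tuple(np.round(p*4+1.5).astype(int)),4,[(255,0,255),(0,255,0),(255,255,0),(255,0,0)][k],-1)
    u,v=proj(r,P)[0]; u,v=int(u*4),int(v*4)
    cv2.imwrite('pics/b_%s.png'%n,im[v-200:v+300,u-200:u+200])
a=cv2.imread('pics/b_scene.png');b=cv2.imread('pics/b_top.png');cv2.imwrite('pics/b.png',np.hstack([a,b]))
"
```

```text
scene [[385.2, 189.1], [389.8, 193.6], [381.5, 176.6], [382.8, 229.1]]
top [[243.2, 198.4], [239.7, 183.4], [245.3, 216.0], [249.1, 185.4]]
```

View pics/b.png

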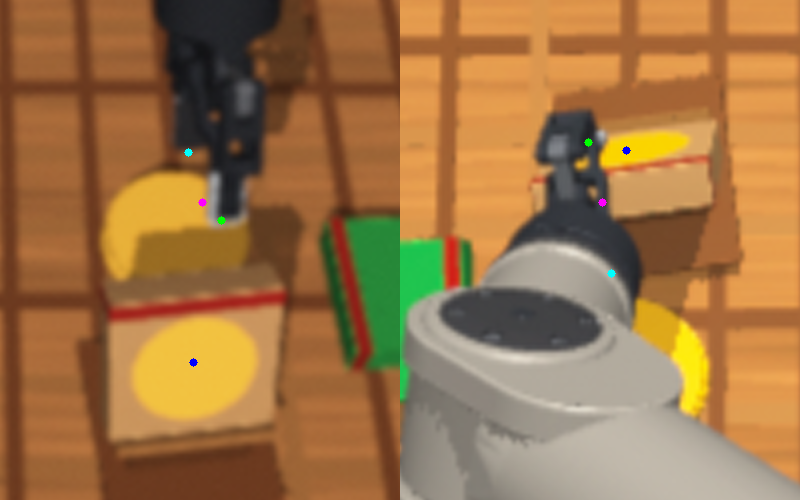

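{"fn": "step_arm", "kwargs": {"increments": [[0,-0.001,-0.018,0,-0.4,0,-1],[0,-0.001,-0.036,0,-0.4,0,-1],[0.007,0,-0.052,0,-0.4,0,-1],[0.016,0.001,-0.071,0,-0.4,0,-1],[0.025,0.002,-0.09,0,-0.4,0,-1],[0.034,0.003,-0.109,0,-0.4,0,-1],[0.037,0.003,-0.1165,0,-0.4,0,-1],[0.037,0.003,-0.1165,0,-0.4,0,-1],[0.037,0.003,-0.1165,0,-0.4,0,-1]]}}

```text
t: 4.92
eef_pos: [0.5567, 0.2575, 0.1153]
tool_rot: [0.146, 0.651, 0.726, 0.164]
contact_force: [-0.7, -0.4, 0.1]
gripper_width: 1.002
```

```bash
python3 -c "
from g import *
print(bot.get_obs()['q'],bot.get_obs()['eef_pos']);d(carton(.071),RA)
for n in ('scene','top'):
    r=cam(n);cv2.imwrite('pics/c_%s.png'%n,r['color'][:,:,::-1])
a=cv2.imread('pics/c_scene.png')[150:290,320:440];b=cv2.imread('pics/c_top.png')[130:270,190:310]
cv2.imwrite('pics/c.png',cv2.resize(np.hstack([a,b]),None,fx=3.3,fy=3.3,interpolation=2))
"
```

```text
[ 0.09428408  0.54500837 -0.92813924  2.0853845   1.24623329  0.69823876
 -1.57143165] [0.55666967 0.25747775 0.1153124 ]
dpos [-0.0004  0.0022 -0.006 ] rot [-0.13  0.34  0.26]
```

View pics/c.png

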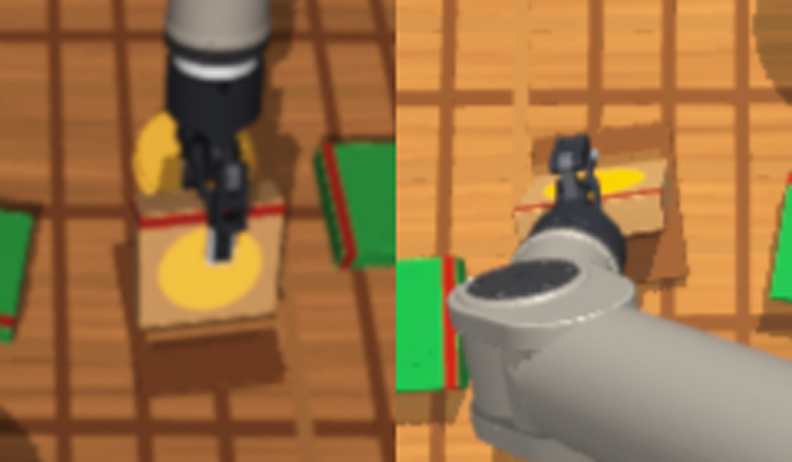

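{"fn": "step_arm", "kwargs": {"increments": [[0,0.001,-0.003,0,0.3,0,-1],[0,0.001,-0.003,0,0.3,0,-0.4],[0,0.001,-0.003,0,0.3,0,0],[0,0.001,-0.003,0,0.3,0,0.4],[0,0.001,-0.003,0,0.3,0,0.8],[0,0.001,-0.003,0,0.3,0,1],[0,0.001,-0.003,0,0.3,0,1],[0,0.001,-0.003,0,0.3,0,1]], "force": 40}}

```text
t: 5.68
eef_pos: [0.556, 0.2595, 0.1112]
tool_rot: [0.144, 0.651, 0.727, 0.162]
contact_force: [-3.3, -0.6, 3.5]
gripper_width: 0.368
```

```bash
python3 -c "
from g import *
print(bot.get_obs());d(carton(.071),RA)"
```

```text
{'t': 5.6833, 'q': array([ 0.08889372,  0.55396034, -0.9256336 ,  2.08295088,  1.24789513,
        0.69962976, -1.57247834]), 'joint_vel': array([-0.00086109,  0.00199106, -0.00113063,  0.00059731, -0.00071161,
       -0.00204769,  0.00136231]), 'joint_torque': array([ 1.02388929e-01, -4.41168416e+01, -1.01361743e+01, -2.00884098e+01,
        1.31078113e+00, -2.42080232e-01,  2.35614101e-05]), 'eef_pos': array([0.55602915, 0.25946492, 0.11119342]), 'tool_rot': array([0.14358909, 0.65125329, 0.72733774, 0.1619603 ]), 'contact_force': array([-3.28551437, -0.62589717,  3.50877158]), 'torque': array([-0.17924347,  0.60968811, -0.07905611]), 'gripper_width': 0.3681476593774791}
dpos [ 0.0002  0.0003 -0.0018] rot [-0.12 -0.01  0.16]
```

{"fn": "step_arm", "kwargs": {"increments": [[-0.003,0,0.006,0,0,0,1],[-0.007,-0.001,0.016,0,0,0,1],[-0.014,-0.001,0.03,0,0,0,1],[-0.021,-0.002,0.045,0,0,0,1],[-0.028,-0.003,0.06,0,0,0,1],[-0.035,-0.004,0.078,0,0,0,1],[-0.035,-0.004,0.1,0,0,0,1],[-0.035,-0.004,0.125,0,0,0,1],[-0.035,-0.004,0.15,0,0,0,1],[-0.035,-0.004,0.17,0,0,0,1]]}}

```text
t: 6.52
eef_pos: [0.5206, 0.2558, 0.2826]
tool_rot: [0.144, 0.651, 0.728, 0.162]
contact_force: [-0.1, 0.2, -2.0]
gripper_width: 0.366
```

```bash
python3 -c "
from g import *
o=bot.get_obs();print(o['q'],o['eef_pos'],o['gripper_width'],o['contact_force']);d(W(T,[0,-.025,.30]),RT)
for n in ('scene','top'):
    r=cam(n);cv2.imwrite('pics/d_%s.png'%n,r['color'][:,:,::-1])
a=cv2.imread('pics/d_scene.png')[110:290,320:480];b=cv2.imread('pics/d_top.png')[110:290,190:350]
cv2.imwrite('pics/d.png',cv2.resize(np.hstack([a,b]),None,fx=2.5,fy=2.5,interpolation=2))
"
```

```text
[ 0.38212503  0.27145544 -1.22070342  1.9831282   0.73271932  0.83310982
 -1.11470592] [0.52061065 0.25575822 0.28264707] 0.36606253384855053 [-0.14189646  0.22184609 -2.00624314]
dpos [ 0.0169 -0.5169  0.0174] rot [ 18.32  21.25 -93.16]
```

View pics/d.png

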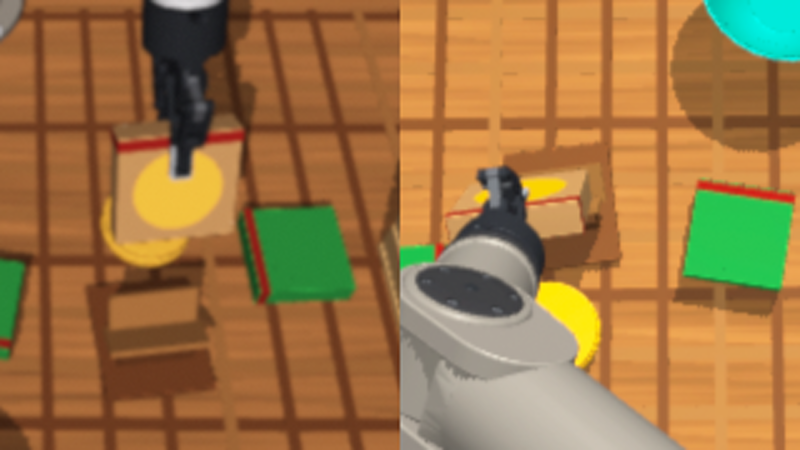

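{"fn": "step_arm", "kwargs": {"increments": [[0,-0.02,0.01,1,1.2,-5,1],[0.001,-0.05,0.02,2,2.4,-10,1],[0.002,-0.085,0.02,3.2,3.7,-16,1],[0.004,-0.12,0.02,4.4,5.1,-22,1],[0.006,-0.155,0.02,5.6,6.5,-28.5,1],[0.008,-0.19,0.02,6.8,7.9,-35,1],[0.009,-0.225,0.02,8,9.3,-41,1],[0.01,-0.26,0.02,9.2,10.7,-47,1],[0.011,-0.295,0.02,10.4,12.1,-53,1],[0.012,-0.33,0.02,11.6,13.5,-59,1]]}}

```text
t: 7.45
eef_pos: [0.5319, -0.0763, 0.2998]
tool_rot: [0.058, 0.949, 0.303, 0.064]
contact_force: [1.1, 0.1, -1.2]
gripper_width: 0.367
```

```bash
python3 -c "
from g import *
o=bot.get_obs();print(o['q'],o['eef_pos'],o['gripper_width'],o['contact_force']);d(W(T,[0,-.025,.30]),RT)"
```

```text
[ 0.88118953  0.22202082 -1.01692423  1.86906933  0.32441167  1.02518061
 -1.21404447] [ 0.53192214 -0.07626934  0.29982709] 0.367198243465605 [ 1.07533818  0.10364442 -1.24493251]
dpos [ 0.0055 -0.1849  0.0002] rot [  6.62   7.56 -33.84]
```

{"fn": "step_arm", "kwargs": {"increments": [[0.001,-0.025,0,1,1.1,-5,1],[0.002,-0.055,0,2,2.2,-10,1],[0.003,-0.085,0,3,3.4,-15,1],[0.004,-0.115,0,4,4.6,-20.5,1],[0.005,-0.145,0,5,5.8,-26,1],[0.0055,-0.17,0,6,6.9,-31,1],[0.0055,-0.185,0,6.6,7.6,-33.8,1],[0.0055,-0.185,0,6.6,7.6,-33.8,1],[0.0055,-0.185,0,6.6,7.6,-33.8,1]]}}

```text
t: 8.2
eef_pos: [0.5379, -0.2603, 0.2991]
tool_rot: [0.0, 1.0, 0.015, -0.0]
contact_force: [0.3, 1.3, -1.9]
gripper_width: 0.369
```

```bash
cat > ovc.py <<'E'
from g import *
import sys
P,Q=now(); o=bot.get_obs(); print(o['q'],P,o['gripper_width'],o['contact_force'],o['t'])
d(W(T,[0,-.025,.088]),RT)
k=sys.argv[1]; zt=.073; out=[]
for n in ('scene','top'):
    r=cam(n); s=4
    im=cv2.resize(r['color'][:,:,::-1],None,fx=s,fy=s,interpolation=2)
    def poly(pts,c): cv2.polylines(im,[np.round(proj(r,np.array(pts))*s+1.5).astype(int)],False,c,1,cv2.LINE_AA)
    if len(sys.argv)>2:
      for sy in(-.016,.016): poly([P+Q.apply([x,sy,z]) for x,z in((-.06,zt),(.06,zt),(.06,zt-.12),(-.06,zt-.12),(-.06,zt))],(255,0,0))
    for L in [[(-.067,.12,.032),(-.067,-.16,.032)],[(.067,.12,.032),(.067,-.16,.032)],[(-.067,.12,.012),(.067,.12,.012)]]: poly([W(T,np.array(q)) for q in L],(0,255,0))
    u0,v0,w,h={"top":(365,130,125,115),"scene":(135,120,140,160)}[n]
    out.append(cv2.resize(im[v0*s:(v0+h)*s,u0*s:(u0+w)*s],(400,int(400*h/w))))
h=max(i.shape[0] for i in out)
cv2.imwrite(f'pics/{k}.png',np.hstack([cv2.copyMakeBorder(i,0,h-i.shape[0],0,0,0) for i in out]))
E
python3 ovc.py e 1
```

```text
[ 0.94900279  0.39941619 -0.79959434  1.62467893  0.2994205   1.24493965
 -1.44810125] [ 0.53786878 -0.26031158  0.29912482] 0.3694641321078132 [ 0.32918521  1.32729541 -1.86279796] 8.2
dpos [-0.0004 -0.0009 -0.2111] rot [ 0.03 -0.01 -0.24]
```

View pics/e.png

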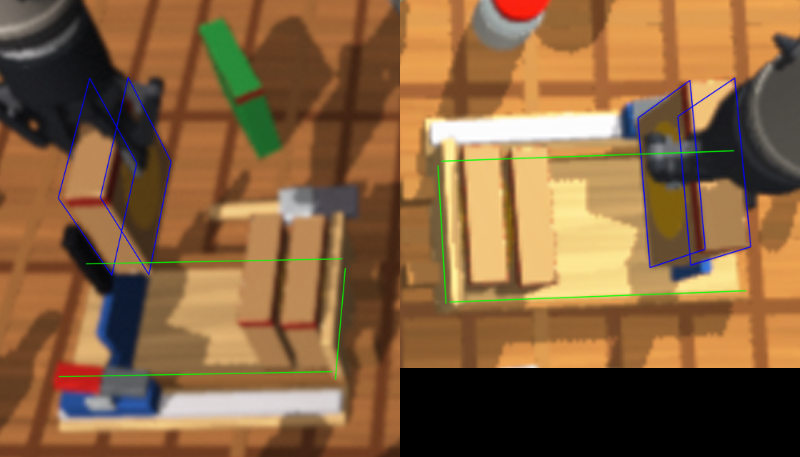

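{"fn": "step_arm", "kwargs": {"increments": [[0,-0.001,-0.015,0,0,0,1],[0,-0.001,-0.045,0,0,-0.2,1],[0,-0.001,-0.075,0,0,-0.2,1],[0,-0.001,-0.105,0,0,-0.2,1],[0,-0.001,-0.135,0,0,-0.2,1],[0,-0.001,-0.16,0,0,-0.2,1],[0,-0.001,-0.18,0,0,-0.2,1],[0,-0.001,-0.195,0,0,-0.2,1],[0,-0.001,-0.203,0,0,-0.2,1],[0,-0.001,-0.203,0,0,-0.2,1]]}}

```text
t: 9.13
eef_pos: [0.5379, -0.2595, 0.0968]
tool_rot: [0.0, 1.0, 0.015, 0.0]
contact_force: [-1.2, -0.5, -1.9]
gripper_width: 0.372
```

```bash
python3 ovc.py f 1
```

```text
[ 0.86048351  0.6069398  -0.69610055  1.82213889  0.49029984  0.891264
 -1.60497997] [ 0.5379235  -0.25950936  0.09677583] 0.3722980792523786 [-1.16758255 -0.52257018 -1.90583007] 9.1333
dpos [-0.0005 -0.0017 -0.0088] rot [ 0.04  0.02 -0.21]
```

View pics/f.png

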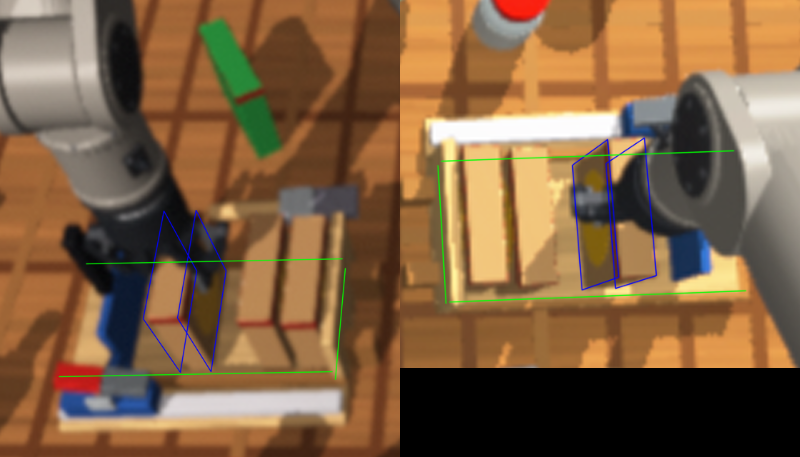

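{"fn": "step_arm", "kwargs": {"increments": [[0,-0.001,-0.003,0,0,-0.2,1],[0,-0.001,-0.006,0,0,-0.2,1],[0,-0.001,-0.008,0,0,-0.2,1],[0,-0.001,-0.008,0,0,-0.2,1]]}}

```text
t: 9.57
eef_pos: [0.5386, -0.2618, 0.0901]
tool_rot: [0.001, 1.0, 0.013, 0.001]
contact_force: [-0.3, 0.1, -2.0]
gripper_width: 0.368
```

{"fn": "step_arm", "kwargs": {"increments": [[0,0,-0.002,0,0,0,1],[0,0,-0.002,0,0,0,1],[0,0,-0.002,0,0,0,1]]}}

```text
t: 9.82
eef_pos: [0.5387, -0.2616, 0.0881]
tool_rot: [0.001, 1.0, 0.013, 0.001]
contact_force: [1.1, 0.5, -2.1]
gripper_width: 0.37
```

{"fn": "step_arm", "kwargs": {"increments": [[0,0,-0.002,0,0,0,1],[0,0,-0.002,0,0,0,1],[0,0,-0.002,0,0,0,1]]}}

```text
t: 10.07
eef_pos: [0.5386, -0.2616, 0.0859]
tool_rot: [0.001, 1.0, 0.013, 0.001]
contact_force: [0.2, 0.4, -2.2]
gripper_width: 0.37
```

{"fn": "step_arm", "kwargs": {"increments": [[0,0,-0.0015,0,0,0,1],[0,0,-0.0015,0,0,0,1]]}}

```text
t: 10.23
eef_pos: [0.5392, -0.2616, 0.085]
tool_rot: [0.001, 1.0, 0.013, 0.002]
contact_force: [0.5, 0.2, 1.8]
gripper_width: 0.372
```

{"fn": "step_arm", "kwargs": {"increments": [[0,0,-0.0015,0,0,0,1],[0,0,-0.0015,0,0,0,1]]}}

```text
t: 10.4
eef_pos: [0.5395, -0.2616, 0.0848]
tool_rot: [0.002, 1.0, 0.013, 0.002]
contact_force: [-2.3, 1.3, 11.7]
gripper_width: 0.369
```

{"fn": "step_arm", "kwargs": {"increments": [[0,0,-0.001,0,0,0,1],[0,0,-0.001,0,0,0,1]]}}

```text
t: 10.57
eef_pos: [0.5395, -0.2615, 0.0847]
tool_rot: [0.002, 1.0, 0.013, 0.002]
contact_force: [-5.9, 1.4, 20.0]
gripper_width: 0.375
```

{"fn": "step_arm", "kwargs": {"increments": [[0,0,0.0025,0,0,0,1],[0,0,0.0025,0,0,0,0.2],[0,0,0.0025,0,0,0,0],[0,0,0.0025,0,0,0,-0.5],[0,0,0.0025,0,0,0,-1],[0,0,0.0025,0,0,0,-1],[0,0,0.0025,0,0,0,-1],[0,0,0.0025,0,0,0,-1]]}}

```text
t: 11.23
eef_pos: [0.5384, -0.2605, 0.0842]
tool_rot: [0.0, 1.0, 0.013, 0.001]
contact_force: [-0.1, 3.7, -0.4]
gripper_width: 1.002
```

```bash
python3 ovc.py g 1
```

```text
[ 0.85323043  0.62335399 -0.68494658  1.82801021  0.50444753  0.86978374
 -1.61848171] [ 0.53844811 -0.26050367  0.08417467] 1.0016115743303793 [-0.13821946  3.68288348 -0.37337815] 11.2333
dpos [-0.001  -0.0007  0.0038] rot [0.03 0.09 0.03]
```

View pics/g.png

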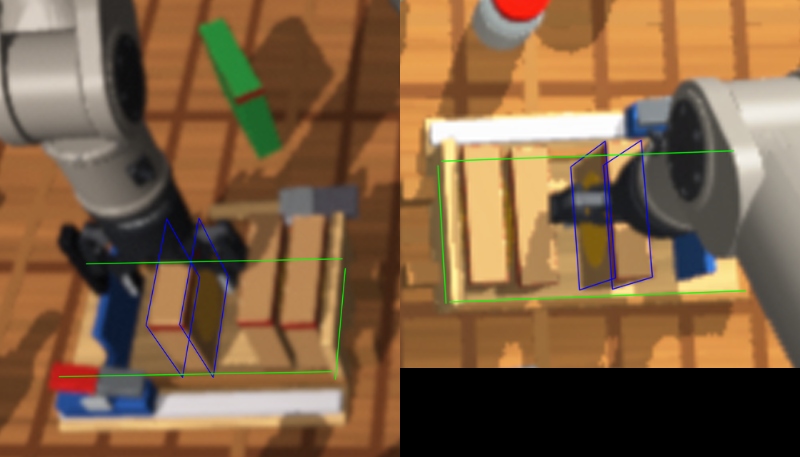

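{"fn": "step_arm", "kwargs": {"increments": [[0,0.003,0,0,0,0,-1],[0,0.003,0,0,0,0,-1]]}}

```text
t: 11.5
eef_pos: [0.5389, -0.2587, 0.0847]
tool_rot: [0.001, 1.0, 0.013, 0.001]
contact_force: [0.2, 0.3, 0.6]
gripper_width: 0.995
```

{"fn": "step_arm", "kwargs": {"increments": [[0,0,0.01,0,0,0,-1],[0,0,0.025,0,0,0,-1],[0,0,0.05,0,0,0,-1],[0,0,0.08,0,0,0,-1],[0,0,0.11,0,0,0,-1],[0,0,0.145,0,0,0,-1],[0,0,0.18,0,0,0,-1],[0,0,0.2,0,0,0,-1]]}}

```text
t: 12.17
eef_pos: [0.5403, -0.2587, 0.2908]
tool_rot: [0.002, 1.0, 0.013, 0.004]
contact_force: [1.1, 0.2, 0.5]
gripper_width: 1.0
```

```bash
python3 ovc.py h
```

```text
[ 0.94633175  0.40343533 -0.80048994  1.63962005  0.30809143  1.21935729
 -1.46397068] [ 0.54025874 -0.25865483  0.29077897] 1.0003648244070449 [1.14166044 0.24501854 0.45292538] 12.1667
dpos [-0.0028 -0.0025 -0.2028] rot [0.27 0.48 0.07]
```

View pics/h.png

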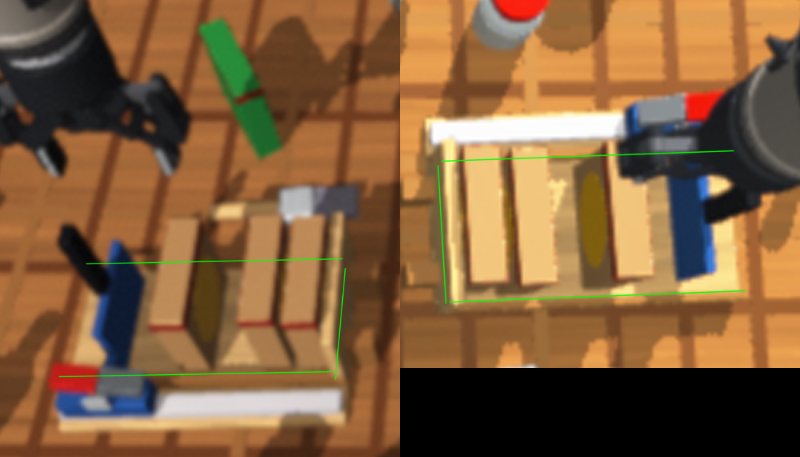

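Carton C stands upright between B and the stop (scene 185,290; top 612,210 in the crop). Next I go behind the handle with the fingers shut.

```bash
python3 -c "
from g import *
for y in(-.155,-.04,-.0055): d(W(T,[0,y,.15]),RT)"
```

```text
dpos [-0.0003 -0.1322 -0.1411] rot [0.35 0.63 0.09]
dpos [-0.0033 -0.0173 -0.1411] rot [0.35 0.63 0.09]
dpos [-0.0043  0.0172 -0.1411] rot [0.35 0.63 0.09]
```

{"fn": "step_arm", "kwargs": {"increments": [[0,-0.02,0,0.1,0.2,0,0],[0,-0.05,0,0.2,0.4,0,1],[0,-0.08,0,0.3,0.6,0,1],[0,-0.11,0,0.3,0.6,0,1],[0,-0.136,0,0.3,0.6,0,1],[0,-0.136,-0.03,0.3,0.6,0,1],[0,-0.136,-0.065,0.3,0.6,0,1],[0,-0.136,-0.1,0.3,0.6,0,1],[0,-0.136,-0.13,0.3,0.6,0,1],[0,-0.136,-0.138,0.3,0.6,0,1]]}}

```text
t: 13.1
eef_pos: [0.5354, -0.3936, 0.1416]
tool_rot: [-0.004, 1.0, 0.013, -0.007]
contact_force: [-1.0, 0.2, -0.4]
gripper_width: 0.004
```

```bash
python3 ovc.py i; python3 -c "
from g import *
for y in(-.15,-.04,-.0055): d(W(T,[0,y,.15]),RT)"
```

```text
[ 1.0042489   0.65203837 -0.68402237  1.61093971  0.45415228  1.06112799
 -1.3569507 ] [ 0.5353783  -0.39362434  0.14159749] 0.0035618069641052234 [-1.00418767  0.18111785 -0.44742281] 13.1
dpos [ 0.0021  0.1324 -0.0536] rot [-0.42 -0.86  0.08]
dpos [0.0033 0.0081 0.0047] rot [-0.31 -0.63  0.08]
dpos [0.0004 0.1181 0.0047] rot [-0.31 -0.63  0.08]
dpos [-0.0005  0.1525  0.0047] rot [-0.31 -0.63  0.08]
```

View pics/i.png

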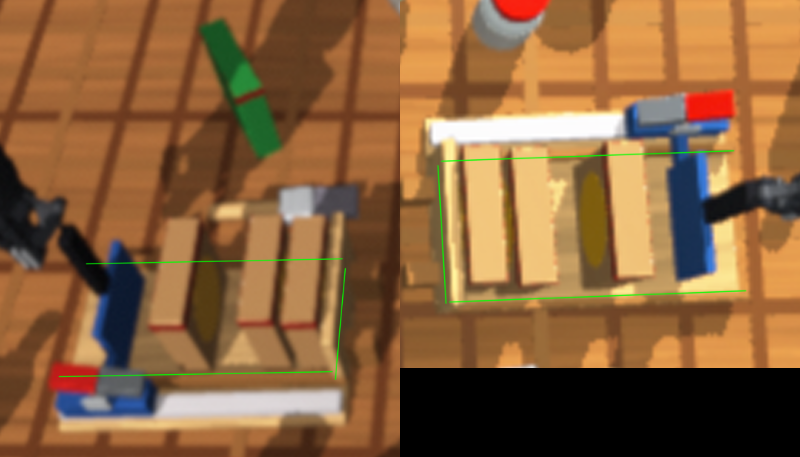

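{"fn": "step_arm", "kwargs": {"increments": [[0.003,0.01,0.004,-0.3,-0.6,0,1],[0.003,0.018,0.004,-0.3,-0.6,0,1],[0.003,0.026,0.004,-0.3,-0.6,0,1],[0.003,0.034,0.004,-0.3,-0.6,0,1],[0.003,0.042,0.004,-0.3,-0.6,0,1],[0.002,0.05,0.004,-0.3,-0.6,0,1],[0.002,0.058,0.004,-0.3,-0.6,0,1],[0.002,0.066,0.004,-0.3,-0.6,0,1],[0.002,0.074,0.004,-0.3,-0.6,0,1],[0.002,0.082,0.004,-0.3,-0.6,0,1]]}}

```text
t: 14.03
eef_pos: [0.5421, -0.3133, 0.1538]
tool_rot: [0.003, 1.0, 0.012, 0.003]
contact_force: [-1.2, -5.1, 8.0]
gripper_width: 0.0
```

```bash
python3 ovc.py j; python3 -c "
from g import *
for y in(-.04,-.0055): d(W(T,[0,y,.15]),RT)"
```

```text
[ 0.93954396  0.57396118 -0.7156982   1.71894501  0.44012266  1.00648701
 -1.48077526] [ 0.54207141 -0.31334167  0.15381067] 0.0003458145442300073 [-1.21756752 -5.07229068  8.03032966] 14.0333
dpos [-0.0046  0.0522 -0.0658] rot [0.36 0.36 0.1 ]
dpos [-0.0047  0.0348 -0.0036] rot [ 0.23  0.38 -0.05]
dpos [-0.0056  0.0693 -0.0036] rot [ 0.23  0.38 -0.05]
```

View pics/j.png

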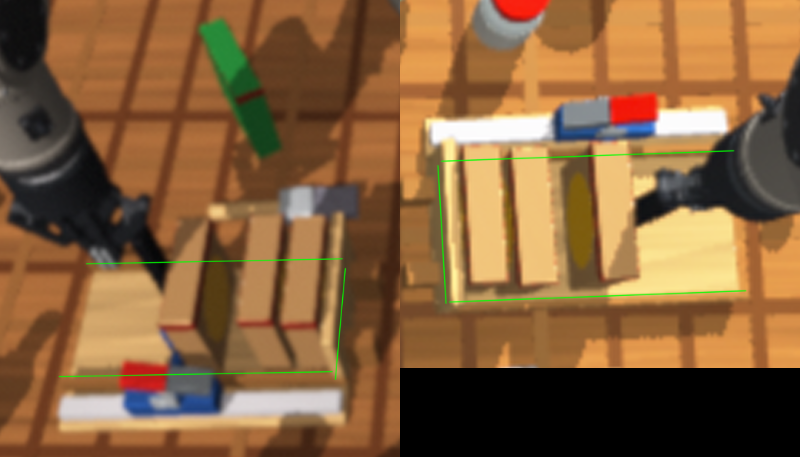

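{"fn": "step_arm", "kwargs": {"increments": [[-0.001,0.006,0,0.2,0.3,0,1],[-0.002,0.012,0,0.2,0.3,0,1],[-0.003,0.018,0,0.2,0.3,0,1],[-0.004,0.023,0,0.2,0.3,0,1],[-0.004,0.028,0,0.2,0.3,0,1],[-0.004,0.033,0,0.2,0.3,0,1],[-0.004,0.038,0,0.2,0.3,0,1],[-0.004,0.043,0,0.2,0.3,0,1],[-0.004,0.048,0,0.2,0.3,0,1],[-0.004,0.053,0,0.2,0.3,0,1]]}}

```text
t: 14.97
eef_pos: [0.5364, -0.2604, 0.1516]
tool_rot: [0.0, 1.0, 0.012, -0.001]
contact_force: [-1.6, -12.1, 11.4]
gripper_width: -0.001
```

```bash
python3 ovc.py k; python3 -c "
from g import *
for y in(-.04,-.0055): d(W(T,[0,y,.15]),RT)"
```

```text
[ 0.89216965  0.54030255 -0.73308362  1.78410463  0.42759208  0.98523355
 -1.5593598 ] [ 0.5363849  -0.26041514  0.15156647] -0.001433134687498958 [ -1.56592018 -12.08535696  11.42768799] 14.9667
dpos [ 0.0011 -0.0008 -0.0636] rot [ 0.05 -0.17  0.12]
dpos [ 0.0007 -0.0159 -0.002 ] rot [ 0.06 -0.08  0.1 ]
dpos [-0.0002  0.0186 -0.002 ] rot [ 0.06 -0.08  0.1 ]
```

View pics/k.png

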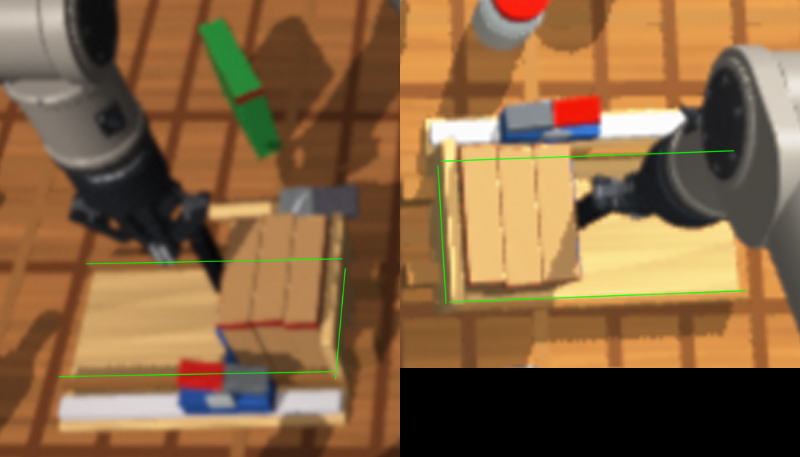

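{"fn": "step_arm", "kwargs": {"increments": [[0,0,0,0,0,0,1],[0,0.001,-0.001,0,0,0,1],[0,0.001,-0.001,0,0,0,1]]}}

```text
t: 15.32
eef_pos: [0.5377, -0.2607, 0.1513]
tool_rot: [0.001, 1.0, 0.012, 0.0]
contact_force: [1.7, -8.7, 7.3]
gripper_width: 0.0
```

{"fn": "step_arm", "kwargs": {"increments": [[0,0.001,0,0,0,0,1],[0,0.001,0,0,0,0,1]]}}

```text
t: 15.48
eef_pos: [0.5377, -0.2608, 0.1513]
tool_rot: [0.002, 1.0, 0.011, 0.0]
contact_force: [1.5, -11.0, 7.4]
gripper_width: 0.003
```

{"fn": "step_arm", "kwargs": {"increments": [[0,0.001,0,0,0,0,1],[0,0.001,0,0,0,0,1]]}}

```text
t: 15.65
eef_pos: [0.5377, -0.2607, 0.1514]
tool_rot: [0.002, 1.0, 0.011, 0.0]
contact_force: [2.1, -11.9, 6.9]
gripper_width: -0.002
```

{"fn": "step_arm", "kwargs": {"increments": [[0,0.002,0,0,0,0,1],[0,0.003,0,0,0,0,1],[0,0.003,0,0,0,0,1]]}}

```text
t: 15.9
eef_pos: [0.5375, -0.2606, 0.1516]
tool_rot: [0.004, 1.0, 0.01, 0.0]
contact_force: [2.0, -18.1, 7.7]
gripper_width: 0.002
```

```bash
cat > z.py <<'E'
from g import *
import sys
r1,r2=cam("scene"),cam("top")
a=r1["color"][165:275,150:260,::-1];b=r2["color"][145:255,365:475,::-1]
cv2.imwrite(f'pics/{sys.argv[1]}.png',cv2.resize(np.hstack([a,b]),None,fx=3.6,fy=3.6,interpolation=cv2.INTER_CUBIC))
for n in("scene","top"):
    for t,z in dict(stop_handle=.178,stop_face=.06,catch_red=.105,pack=.012).items():
        for q in bot.place_of(t,n):
            r=r1 if n=="scene" else r2
            p=atz(r,q["location"][0]*640,q["location"][1]*400,z)
            l=Ro.from_euler('z',-T[2]).apply(p-[T[0],T[1],0])
            print(n,t,round(q["conf"],2),"tray",l.round(3))
E
python3 z.py l
```

```text
scene stop_handle 0.68 tray [-0.007  0.018  0.178]
scene catch_red 0.64 tray [ 0.09  -0.     0.105]
scene pack 0.87 tray [-0.004  0.073  0.012]
scene pack 0.85 tray [-0.061  0.763  0.012]
scene pack 0.8 tray [0.002 0.102 0.012]
scene pack 0.69 tray [-0.044  0.299  0.012]
scene pack 0.64 tray [-0.28  -0.006  0.012]
top stop_handle 0.74 tray [-0.     0.013  0.178]
top catch_red 0.67 tray [ 0.099 -0.012  0.105]
top pack 0.89 tray [0.004 0.105 0.012]
top pack 0.89 tray [-0.28  -0.006  0.012]
top pack 0.81 tray [-0.01   0.067  0.012]
top pack 0.72 tray [-0.064  0.293  0.012]
top pack 0.61 tray [-0.055  0.747  0.012]
top pack 0.6 tray [0.001 0.039 0.012]
```

View pics/l.png

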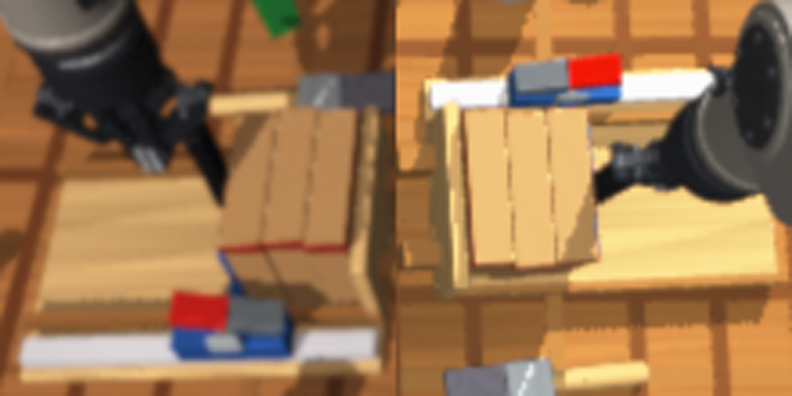

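```bash
python3 -c "
from g import *
r=cam('top');r2=cam('scene')
for y in(.12,.088,.056,.024):
    q=proj(r,[W(T,np.array([x,y,.132])) for x in(.06,-.06)]); q2=proj(r2,[W(T,np.array([x,y,.132])) for x in(-.06,.06)])
    print(y,((q-[365,145])*3.6+[397.3,1.3]).round().tolist(),((q2-[150,165])*3.6+1.3).round().tolist())
q=proj(r,[W(T,np.array([x,.12,.11])) for x in(.06,-.06)]);print('wall',((q-[365,145])*3.6+[397.3,1.3]).round().tolist())
"
```

```text
0.12 [[462.0, 112.0], [471.0, 266.0]] [[357.0, 107.0], [343.0, 242.0]]
0.088 [[503.0, 110.0], [513.0, 264.0]] [[317.0, 108.0], [301.0, 243.0]]
0.056 [[544.0, 109.0], [555.0, 263.0]] [[276.0, 109.0], [258.0, 244.0]]
0.024 [[585.0, 107.0], [596.0, 261.0]] [[236.0, 110.0], [215.0, 244.0]]
wall [[457.0, 117.0], [466.0, 268.0]]
```

Snug is confirmed: 18 N of push with no motion, and carton spacing is 32 mm each in the top view. The catch is still open (red up). Now I back off.

{"fn": "step_arm", "kwargs": {"increments": [[0,-0.01,0,0,0,0,1],[0,-0.025,0,0,0,0,1],[0,-0.04,0,0,0,0,1],[0,-0.05,0.02,0,0,0,1],[0,-0.05,0.05,0,0,0,1],[0,-0.05,0.08,0,0,0,1],[0,-0.05,0.1,0,0,0,1],[0,-0.05,0.1,0,0,0,1]]}}

```text
t: 17.17
eef_pos: [0.5388, -0.3042, 0.2539]
tool_rot: [0.0, 1.0, 0.013, 0.001]
contact_force: [0.8, -0.1, -0.1]
gripper_width: -0.002
```

```bash
python3 z.py m; python3 -c "
from g import *
print(bot.get_obs()['eef_pos'],bot.get_obs()['contact_force']);d(W(T,[.097,-.008,.15]),RT)"
```

```text
scene stop_handle 0.96 tray [0.001 0.023 0.178]
scene stop_face 0.72 tray [-0.073 -0.031  0.06 ]
scene catch_red 0.83 tray [0.092 0.006 0.105]
scene pack 0.95 tray [-0.061  0.765  0.012]
scene pack 0.91 tray [0.002 0.045 0.012]
scene pack 0.89 tray [0.003 0.069 0.012]
scene pack 0.78 tray [-0.053  0.297  0.012]
scene pack 0.73 tray [0.012 0.107 0.012]
scene pack 0.58 tray [-0.276 -0.012  0.012]
top stop_handle 0.7 tray [0.002 0.008 0.178]
top catch_red 0.53 tray [ 0.097 -0.007  0.105]
top catch_red 0.46 tray [-0.148  0.065  0.105]
top pack 0.92 tray [0.005 0.109 0.012]
top pack 0.86 tray [-0.005  0.071  0.012]
top pack 0.84 tray [-0.057  0.298  0.012]
top pack 0.83 tray [0.002 0.037 0.012]
top pack 0.6 tray [-0.286 -0.012  0.012]
[ 0.53642958 -0.30343392  0.24888914] [-0.00138862 -0.18234298 -0.38709107]
dpos [ 0.0975  0.0618 -0.0989] rot [-0.14 -0.22  0.07]
```

View pics/m.png

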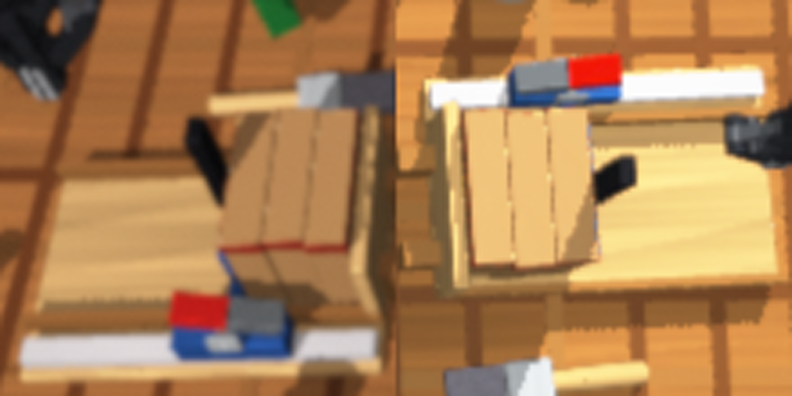

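{"fn": "step_arm", "kwargs": {"increments": [[0.03,0,0,-0.1,-0.2,0,1],[0.06,0.015,0,-0.1,-0.2,0,1],[0.085,0.035,0,-0.1,-0.2,0,1],[0.096,0.055,0,-0.1,-0.2,0,1],[0.096,0.0615,-0.02,-0.1,-0.2,0,1],[0.096,0.0615,-0.05,-0.1,-0.2,0,1],[0.096,0.0615,-0.08,-0.1,-0.2,0,1],[0.096,0.0615,-0.105,-0.1,-0.2,0,1],[0.096,0.0615,-0.115,-0.1,-0.2,0,1],[0.096,0.0615,-0.115,-0.1,-0.2,0,1]]}}

```text
t: 18.5
eef_pos: [0.6308, -0.2418, 0.1315]
tool_rot: [-0.001, 1.0, 0.013, -0.002]
contact_force: [-0.9, -0.0, 0.2]
gripper_width: 0.003
```

```bash
python3 z.py n|grep -v pack; python3 -c "
from g import *
print(bot.get_obs()['eef_pos'],bot.get_obs()['contact_force']);d(W(T,[.097,-.008,.09]),RT)"
```

```text
scene stop_handle 0.77 tray [0.    0.019 0.178]
scene stop_face 0.23 tray [-0.121  0.058  0.06 ]
scene catch_red 0.71 tray [ 0.088 -0.001  0.105]
scene catch_red 0.68 tray [0.044 0.125 0.105]
top stop_handle 0.9 tray [0.001 0.012 0.178]
top catch_red 0.71 tray [ 0.097 -0.002  0.105]
[ 0.63295874 -0.24222626  0.13531269] [-0.18166404  0.88849079  0.56900238]
dpos [ 0.001   0.0006 -0.0453] rot [0.03 0.09 0.09]
```

View pics/n.png

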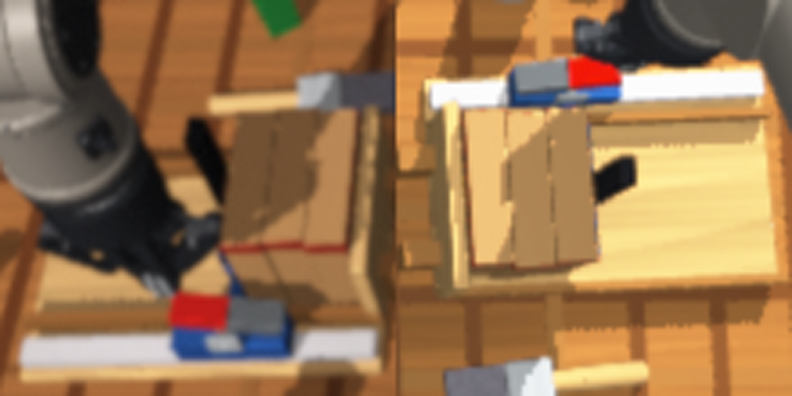

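```bash
python3 -c "
from g import *
P,Q=now()
r=cam('top');r2=cam('scene')
q=proj(r,[P,P-[0,0,.03]]); q2=proj(r2,[P,P-[0,0,.03]])
print(((q-[365,145])*3.6+[397.3,1.3]).round().tolist(),((q2-[150,165])*3.6+1.3).round().tolist())"
```

```text
[[625.0, 59.0], [614.0, 68.0]] [[163.0, 287.0], [174.0, 304.0]]
```

{"fn": "step_arm", "kwargs": {"increments": [[0,0.004,-0.01,0,0,0,1],[0,0.004,-0.02,0,0,0,1],[0,0.004,-0.028,0,0,0,1],[0,0.004,-0.032,0,0,0,1],[0,0.004,-0.036,0,0,0,1],[0,0.004,-0.04,0,0,0,1],[0,0.004,-0.043,0,0,0,1],[0,0.004,-0.043,0,0,0,1],[0,0.004,-0.043,0,0,0,1]]}}

```text
t: 19.85
eef_pos: [0.6327, -0.2426, 0.0927]
tool_rot: [0.003, 1.0, 0.011, 0.001]
contact_force: [-3.0, -7.0, 8.4]
gripper_width: 0.002
```

```bash
python3 z.py o|grep -v pack; python3 -c "
from g import *
print(bot.get_obs()['eef_pos'],bot.get_obs()['contact_force'])"
```

```text
scene stop_handle 0.72 tray [-0.007  0.01   0.178]
scene catch_red 0.67 tray [ 0.097 -0.017  0.105]
top stop_handle 0.7 tray [-0.002  0.013  0.178]
top catch_red 0.44 tray [ 0.098 -0.022  0.105]
top catch_red 0.38 tray [-0.149  0.063  0.105]
[ 0.63270508 -0.24236504  0.09287951] [-3.40015821 -6.41573511  8.70496671]
```

View pics/o.png

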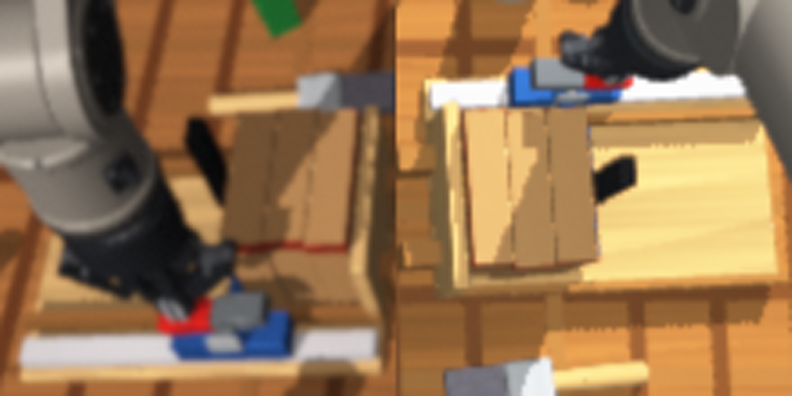

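The catch is over: red end down, grey end up at scene crop (240,305). Now I withdraw upwards.

{"fn": "step_arm", "kwargs": {"increments": [[0,-0.001,0.01,0,0,0,1],[0,-0.002,0.03,0,0,0,1],[0,-0.002,0.06,0,0,0,1],[0,-0.002,0.1,0,0,0,1],[0,-0.002,0.14,0,0,0,1],[0,-0.03,0.17,0,0,0,1],[0,-0.07,0.18,0,0,0,1],[0,-0.1,0.18,0,0,0,1],[0,-0.12,0.18,0,0,0,1],[0,-0.12,0.18,0,0,0,1]]}}

```text
t: 21.18
eef_pos: [0.6311, -0.3649, 0.2712]
tool_rot: [0.001, 1.0, 0.009, 0.0]
contact_force: [-1.1, -0.6, 0.1]
gripper_width: -0.001
```

```bash
python3 z.py p; python3 -c "
from g import *
print(bot.get_obs()['eef_pos'],bot.get_obs()['contact_force'])
for n in('scene','top'):
    r=cam(n)
    cv2.imwrite('pics/fin_%s.png'%n,r['color'][:,:,::-1])
    for t in('jar','brush','crackers'): print(n,t,[atz(r,q['location'][0]*640,q['location'][1]*400,0).round(3).tolist() for q in bot.place_of(t,n)][:2])"
```

```text
scene stop_handle 0.68 tray [-0.002  0.024  0.178]
scene stop_face 0.31 tray [0.027 0.016 0.06 ]
scene catch_red 0.58 tray [ 0.107 -0.011  0.105]
scene pack 0.8 tray [-0.05   0.289  0.012]
scene pack 0.77 tray [-0.004  0.101  0.012]
scene pack 0.75 tray [-0.005  0.067  0.012]
scene pack 0.74 tray [-0.275 -0.005  0.012]
scene pack 0.63 tray [0.002 0.042 0.012]
scene pack 0.58 tray [-0.07   0.763  0.012]
top stop_handle 0.81 tray [-0.006  0.01   0.178]
top catch_red 0.65 tray [ 0.085 -0.026  0.105]
top pack 0.98 tray [0.004 0.101 0.012]
top pack 0.93 tray [-0.061  0.298  0.012]
top pack 0.93 tray [-0.283 -0.014  0.012]
top pack 0.91 tray [-0.051  0.752  0.012]
top pack 0.84 tray [-0.009  0.063  0.012]
top pack 0.56 tray [-0.004  0.037  0.012]
[ 0.63292685 -0.35722864  0.27174784] [-0.71722552  0.41119621  0.26627275]
scene jar [[0.748, -0.179, 0.0], [0.534, -0.241, 0.0]]
scene brush [[0.391, -0.193, 0.0]]
scene crackers [[0.416, 0.27, 0.0], [0.536, -0.201, 0.0]]
top jar [[0.741, -0.175, 0.0]]
top brush [[0.39, -0.194, 0.0]]
top crackers [[0.418, 0.276, 0.0]]
```

View pics/p.png

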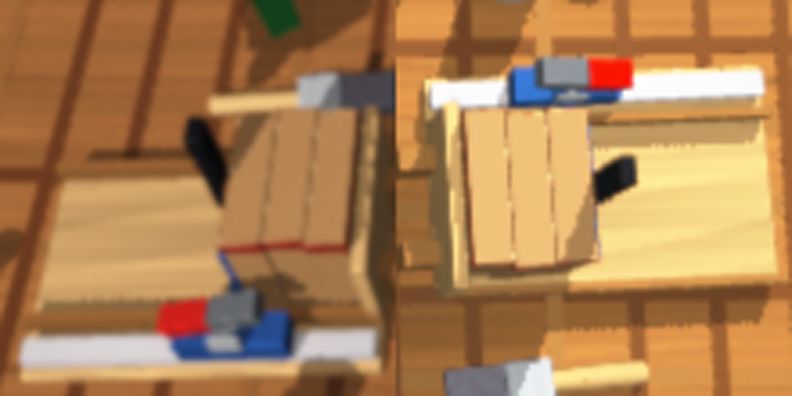

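The catch is locked, the three cartons are snug, and the stop hasn't shifted (handle at the same pixels as before). The bystanders are where they were.

{"fn": "step_arm", "kwargs": {"increments": [[0,0,0,0,0,0,1],[0,0,0,0,0,0,1],[0,0,0,0,0,0,1]]}}

```text
t: 22.33
eef_pos: [0.6327, -0.3581, 0.2716]
tool_rot: [0.0, 1.0, 0.013, 0.0]
contact_force: [-0.9, 0.2, -0.4]
gripper_width: -0.003
```

```bash
python3 -c "
from station import bot
print(bot.hand_in())"
```

```text
the job is handed in; nothing more can be done
None
```

I lifted the carton off the stand and lowered it upright onto the tray floor, letting go only once it touched. I then pushed the stop from behind its handle until an 18 N push no longer moved it, pressed the red end so the catch went over, and withdrew. The job was handed in at about 22 s; no verdict is reported.

**Last pictures:**
- The three cartons stand upright and tight together at the end wall. The packed one is last, at tray y ≈ 0.037–0.042 m and within about 4 mm of the centre line.
- The stop travel is about 0.12 m. The handle had not moved after pressing the catch, and the catch shows red end down.
- Brush and crackers read within about 7 mm of where they started and the jar within about 13 mm; the arm was clear of everything.

**What disagreed or went slightly off:**
- The two cameras differed by up to 14 mm along the tray for the handle and the red end. I averaged them and relied on the push force and the carton spacing.
- When the gripper opened to release the carton, a finger touched the stop at about 4 N and seems to have nudged it back a few millimetres. This was before the stop was slid up.

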